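# Turn the backwards nut-sizing plate end for end

### The job

Two nut-sizing stands are screwed to the table, each with a drop-in metal sizing plate. In one of them the plate has been put in backwards, with its large hole at the end away from the metal spout. Lift that plate out by its wooden grip, turn it end for end, and set it back down flat and fully home in the pocket of the same stand, without dropping it, so that its large hole is at the spout end; leave the other stand's plate as it is.

Things in the scene. Friction and masses are not known exactly. Their poses are not given: they have to be found in the camera images.
- plate_grip (a point): Centre of the upright wooden grip (40 mm along the plate, 18 mm across, 50 mm tall) of the backwards plate: flat aluminium, 130 x 52 x 8 mm, about 0.2 kg. Plate top is 25 mm and underside 33 mm below this point. x runs along the plate towards its large hole, y across, z up. Can be gripped from above either way, across or along.
- plate_large_hole (a point): Centre of the large hole (32 mm wide, 42 mm from the grip's centre) of that same plate, at its top face; the plate's other end has a 17 mm hole.
- seat (a point): Centre of the pocket floor of the backwards plate's stand: fixed plywood box 174 x 96 mm, 66 mm high; pocket 146 x 68 mm, 16 mm deep, black floor 50 mm above the table, 8 mm play round a plate. x runs along the pocket to the end where a sloping sheet-metal spout juts out 55 mm; z up. A plate fully home has its grip's centre 33 mm above here.
- other_grip (a point): The centre of the wooden grip of the other, identical plate, which sits the right way round (large hole at the spout end) in the other, identical stand. Leave it alone.

How it is judged:
By the outcome, as a careful person would: the job done as asked, in the order asked, and still so for the second after the job is handed in, with the robot touching nothing.
It also fails if it takes over 40 s, if anything falls off the work surface, if the arm or the gripper's body presses on something with over 40 N, if the wrist force passes 120 N, or if a joint passes its speed limit or range.

### The arm

A 6-joint arm with a two-finger parallel gripper is mounted at the origin on the work surface. World frame = base frame: x ahead of the robot, y to its left, z up, the work surface at z = 0. Lengths are in m, angles in rad, forces in N, time in s.
With the tool pointing down it reaches from about 0.35 to 0.975 m from the base axis. Payload 4.9 kg.
Tool frame: the origin (TCP) lies midway between the tips of the shut fingers; the grasp point (between the pads) lies 19 mm behind it; z points along the fingers, y is the direction in which the jaws open and shut (so a half turn about z gives the same grasp; the last joint's range is limited). The gripper opens to 85 mm and grips with 20 to 120 N. Pads are 22 mm wide; open, the fingers measure 114 mm over their backs; the gripper's body (76 mm by 85 mm) begins 54 mm behind the grasp point. The pads swing forward as they close: fully open they stand 13 mm farther back than shut.
Start: joints at [-0.119, 0.053, 1.613, -0, 1.476, -0.119], TCP at [0.625, 0, 0.231] pointing down, gripper open.
Joint ranges: [-3.01, 3.01], [-1.01, 2.22], [0.06, 2.58], [-1.02, 4.17], [0.09, 2.62], [-3.14, 3.14]. Speed limits (rad/s): [2.57, 2.57, 3.14, 3.14, 3.14, 3.14].

### API

Orientations are given as a unit quaternion [w, x, y, z].
In Python, from plant import state, grab_frame, camera_params, job_done, boxes_of gives the robot as it stands.
- The arm moves only by the tool step_arm, never from a script. Its argument "steps" is a list of rows, each a list of 4 numbers: the shift along the tool's x, y, z in mm, then the turn about the tool's z in degrees. A call has 1 to 8 rows; each row shifts and turns the pose as measured when the row begins, along the tool's axes as they then stand; what a row does not reach is not made up. A row lasts 1/10 s, in which the tool goes at most 50 mm and 8.59 degrees, less where a joint would pass 70% of its speed; a pose out of reach is approached as far as the arm can. A call is refused whole if a number of a shift passes 50 or a number of a turn 8.59, either way. A call with a gripper value outside its range is refused whole. "claw" is the opening in per cent of the stroke, from 0 (shut) to 100 (fully open), set as the call begins (left out, the last holds). The fingers move at their own pace and stop on an object; the grip force is fixed at half the most. Time passes only in rows, so rows that do not move let the fingers close. It gives the time, the measured TCP pose, the force and the opening at its end, in the units of the state.
- state(): the state, without advancing time (a new reading comes with each control period).
- grab_frame(name): name is "scene" or "side" or "wrist"; returns (picture, depth): 400x640x3 uint8, red, green, blue; 400x640 float32, m along the optical axis (not along the pixel's ray), 0 where there is no reading.
- camera_params(name): a dict with "mtx" (3x3 intrinsics, pixels), "extrinsics" (4x4, takes a point from camera to world coordinates); the wrist camera has in their place "T_tool_cam" (4x4, takes a point from camera to tool coordinates, whose origin is the TCP and whose axes are the flange's). Camera axes: x right, y down, z forward; pixel columns grow to the right and rows downward; lengths in m; the calibration is good to about 2 mm. A picture is of the moment at which its call begins: read the wrist's pose just before it. camera_params takes no time and is no camera call.
- job_done(): hands the job in, once; it reports no verdict.
Trained networks look in the newest picture that a camera, given by its name, has taken for a name from the list of things; names that differ only in an ending like _2 or _b are one class to them, and where a whole thing is asked for, a point or a joint stands for the part that bears it (a point fixed in the world has none). Each returns a list of dicts, best first, with "p" (0 to 1); they miss things now and then, are a little off and sometimes report something else, mostly with a low value. They report only what shows in the picture. A call takes as long as a camera call.
- boxes_of(camera, label): "box" ([left, top, width, height] in pixels, round what is visible of it).
The state is a dict: "time": time; "joint_pos": joint angles; "joint_vel": joint speeds; "joint_efforts": joint torques, N m; "tool_pos": TCP position; "tool_rot": TCP orientation; "contact_force": force on the tool from outside, world axes, zero at the start; "ft_torque": the same for the moment, N m; "gripper_width": opening from 0.0 (shut) to 1.0 (fully open).
Only numpy, scipy, OpenCV 4.12 (cv2) and the standard library are available. Lean on these libraries where they do the work, as an engineer would, in place of code of your own. Each camera call takes 0.05 s, during which the arm holds its last target. There are 200 camera calls.

## Working session

There is one attempt and no reset: what is moved stays moved. The work goes in short steps, Python scripts to look and compute and a tool call to move; the robot and the scene stay as the last step left them, time stands still between calls to the robot, and variables do not carry over. Pictures are saved under pics/ and viewed, about 8 in all and at most 12, crops included, and the job is handed in when it is done.

Besides the shell and the picture viewer there is one more tool, called by a JSON object that holds its "fn" and its "kwargs". step_arm: Moves the arm, as the interface text tells. Its arguments: {"type":"object","properties":{"steps":{"type":"array"},"claw":{"type":"number"}},"required":["steps"]}

```bash
mkdir -p pics; cat > h.py <<'E'
import numpy as np, cv2
from plant import state, grab_frame, camera_params, job_done, boxes_of
from scipy.spatial.transform import Rotation as R
def grab(n):
    s=state(); p,d=grab_frame(n); c=camera_params(n); K=np.array(c['mtx'])
    if n=='wrist':
        T=np.eye(4); q=s['tool_rot']; T[:3,:3]=R.from_quat([q[1],q[2],q[3],q[0]]).as_matrix(); T[:3,3]=s['tool_pos']
        E=T@np.array(c['T_tool_cam'])
    else: E=np.array(c['extrinsics'])
    return p,d,K,E
def cloud(d,K,E):
    v,u=np.indices(d.shape); P=np.stack([(u-K[0,2])*d/K[0,0],(v-K[1,2])*d/K[1,1],d],-1)
    W=P@E[:3,:3].T+E[:3,3]; W[d==0]=np.nan; return W
def save(p,n): cv2.imwrite('pics/'+n,p[:,:,::-1])
E
python3 - <<'E'
from h import *
for n in ['scene','wrist']:
    p,d,K,E=grab(n); save(p,n+'0.png'); W=cloud(d,K,E); np.save(n+'0.npy',W)
    for l in ['plate_grip','other_grip','plate_large_hole','seat']:
        for b in boxes_of(n,l)[:3]:
            x,y,w,h=b['box']; print(n,l,b, W[int(y+h/2),int(x+w/2)].round(3))
print(state())
E
```

```text
scene plate_grip {'box': [214.1, 159.6, 54.9, 47.0], 'p': 0.84} [ 0.574 -0.209  0.066]
scene other_grip {'box': [390.3, 261.0, 68.6, 52.4], 'p': 0.92} [0.599 0.228 0.077]
scene plate_large_hole {'box': [214.5, 162.7, 55.8, 41.1], 'p': 0.78} [ 0.571 -0.209  0.064]
scene seat {'box': [189.0, 147.7, 89.1, 87.7], 'p': 0.81} [ 0.596 -0.216  0.058]
wrist plate_grip {'box': [206.1, 336.4, 117.9, 44.9], 'p': 0.6} [ 0.565 -0.207  0.058]
wrist plate_large_hole {'box': [203.0, 337.3, 122.9, 41.1], 'p': 0.76} [ 0.564 -0.206  0.058]
wrist seat {'box': [197.2, 290.4, 193.3, 94.4], 'p': 0.79} [ 0.596 -0.178  0.06 ]
{'time': 0.5, 'joint_pos': array([-1.18994631e-01,  5.27435554e-02,  1.61294032e+00, -7.91940998e-06,
        1.47600752e+00, -1.19009854e-01]), 'joint_vel': array([-0.00149256, -0.00187997, -0.00010274, -0.00070639, -0.0012907 ,
       -0.00106358]), 'joint_efforts': array([ 1.66286550e-04, -3.93205512e+01, -3.70031905e+01, -2.47303831e-05,
        1.34186728e-03, -6.00237342e-06]), 'tool_pos': array([6.24961259e-01, 6.18417552e-06, 2.31252428e-01]), 'tool_rot': array([-3.63740367e-05,  7.07101133e-01,  7.07112427e-01, -3.36195154e-05]), 'contact_force': array([-0.39989639, -0.04795399,  0.35285953]), 'ft_torque': array([0.02243278, 0.06458897, 0.05173393]), 'gripper_width': 0.9986437992629885}
```

View pics/scene0.png

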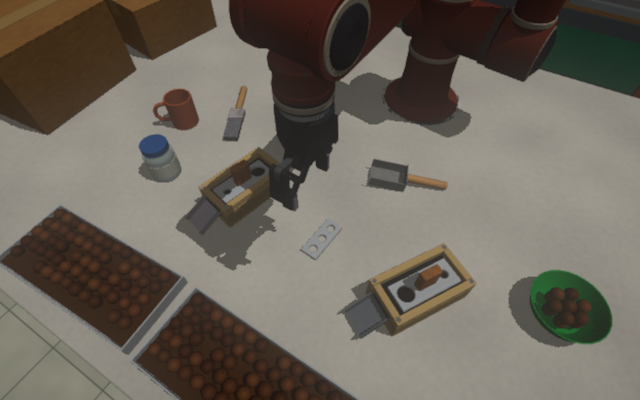

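View pics/wrist0.png

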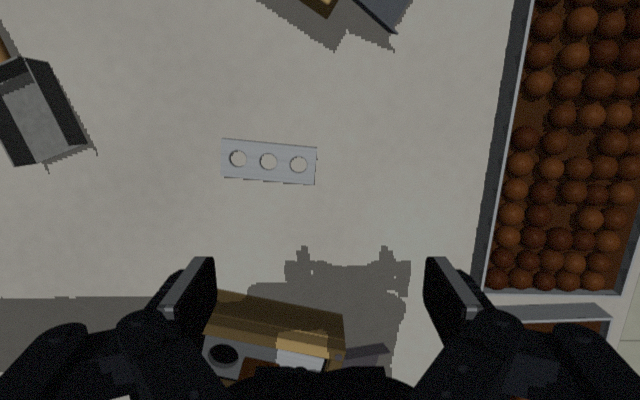

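The backwards plate is in the stand at the upper left (scene pixel 240,185): its large hole (258,172) is opposite the spout (205,215). In the other stand, the large hole (405,293) is at the spout. I'll move the wrist camera over the first stand.

{"fn": "step_arm", "kwargs": {"steps": [[-45,0,-5,0],[-45,0,-5,0],[-45,0,-5,0],[-45,-5,-5,0],[-45,-5,-5,0],[-45,-5,-5,0],[-20,-5,0,0],[0,0,0,0]]}}

```text
time: 1.3
tool_pos: [0.6052, -0.2997, 0.2622]
tool_rot: [0.001, 0.705, 0.709, 0.0]
contact_force: [0.6, 0.3, -0.1]
gripper_width: 0.997
```

```bash
python3 - <<'E'
from h import *
p,d,K,E=grab('wrist'); save(p,'wrist1.png'); W=cloud(d,K,E); np.save('wrist1.npy',W); np.save('KE1.npy',np.array([K,E],dtype=object),allow_pickle=True)
for l in ['plate_grip','plate_large_hole','seat']:
    for b in boxes_of('wrist',l)[:3]:
        x,y,w,h=b['box']; print(l,b, W[int(y+h/2),int(x+w/2)].round(3))
s=state(); print(s['tool_pos'],s['tool_rot'],s['joint_pos'],s['time'])
print(np.array(camera_params('wrist')['T_tool_cam']).round(3))
# height layers
c=np.array([.585,-.21])
for lo,hi in [(.1,.115),(.061,.071),(.0545,.0605),(.045,.0535)]:
    m=(W[...,2]>lo)&(W[...,2]<hi)&(np.hypot(W[...,0]-c[0],W[...,1]-c[1])<.15)
    pts=W[m][:,:2].astype(np.float32)
    if len(pts)>10: print(lo,len(pts),cv2.minAreaRect(pts),np.median(W[m][:,2]))
E
```

```text
plate_grip {'box': [199.0, 27.7, 146.8, 96.7], 'p': 0.8} [ 0.567 -0.217  0.108]
plate_large_hole {'box': [200.5, 31.4, 146.6, 89.1], 'p': 0.6} [ 0.568 -0.216  0.108]
seat {'box': [201.4, 26.2, 144.2, 98.0], 'p': 0.7} [ 0.568 -0.216  0.108]
seat {'box': [166.2, 1.0, 253.0, 146.4], 'p': 0.58} [ 0.58  -0.214  0.074]
[ 0.60626313 -0.29549013  0.26209182] [2.17857987e-04 7.03602351e-01 7.10593561e-01 6.89693936e-04] [-5.64276681e-01  1.50941006e-01  1.45646695e+00  1.25469583e-03
  1.53346328e+00 -5.74210167e-01] 1.5
[[ 0.    -0.956 -0.294  0.076]
 [ 1.     0.    -0.    -0.   ]
 [ 0.    -0.294  0.956 -0.143]
 [ 0.     0.     0.     1.   ]]
0.1 1171 ((0.5597058534622192, -0.21577565371990204), (0.0179135762155056, 0.04040457680821419), 75.0573959350586) 0.1079600279120137
0.061 8775 ((0.556698739528656, -0.2178860604763031), (0.09628305584192276, 0.17433835566043854), 76.6230697631836) 0.06600969134809626
0.0545 6201 ((0.5558579564094543, -0.21767692267894745), (0.06838739663362503, 0.14831523597240448), 76.57251739501953) 0.05814503413239108
0.045 4798 ((0.5739438533782959, -0.22198162972927094), (0.0683026909828186, 0.1862405389547348), 76.59699249267578) 0.050192944561639474
```

View pics/wrist1.png

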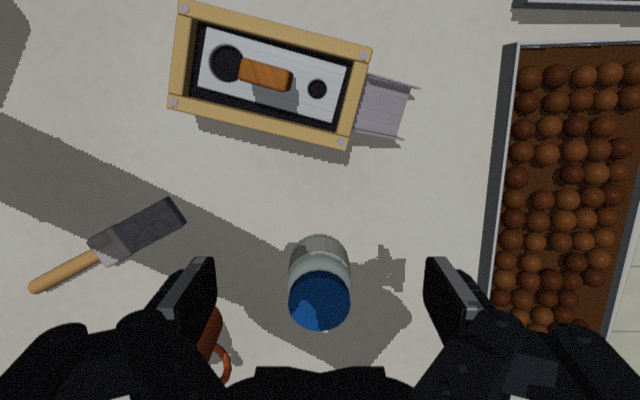

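{"fn": "step_arm", "kwargs": {"steps": [[40,-23,0,0],[40,-23,0,0],[0,0,0,-8.5],[0,0,0,-8.5],[0,0,0,-8.5],[0,0,0,-8.5],[0,0,0,-8.5],[0,0,0,-8.5]]}}

```text
time: 2.3
tool_pos: [0.5582, -0.1976, 0.2575]
tool_rot: [-0.003, 0.322, 0.947, 0.003]
contact_force: [-0.1, 0.3, -0.2]
gripper_width: 1.004
```

{"fn": "step_arm", "kwargs": {"steps": [[0,0,0,-8.5],[0,0,0,-8.5],[0,0,0,-8],[0,0,0,0]]}}

```text
time: 2.7
tool_pos: [0.5591, -0.1901, 0.2575]
tool_rot: [-0.002, 0.102, 0.995, 0.004]
contact_force: [-0.9, -1.3, 0.6]
gripper_width: 1.001
```

```bash
cat >> h.py <<'E'
def togo(t,yaw,z):
    s=state(); q=s['tool_rot']; M=R.from_quat([q[1],q[2],q[3],q[0]]).as_matrix()
    y=np.degrees(np.arctan2(M[1,1],M[0,1])); dv=np.array([*t,z])-s['tool_pos']
    print('yaw',y.round(2),'tilt',M[:,2].round(4),'pos',s['tool_pos'].round(4),'move',(M.T@dv*1000).round(1),'turn',round((y-yaw+180)%360-180,2),'t',s['time'],'F',s['contact_force'].round(2),'w',round(s['gripper_width'],3))
E
python3 -c "
from h import *
togo((.5597,-.2158),75,.2)"
```

```text
yaw 78.31 tilt [-0.0036  0.0078 -1.    ] pos [ 0.5591 -0.1901  0.2575] move [ -6.1 -25.4  57.3] turn 3.31 t 2.7 F [-0.86 -1.3   0.64] w 1.001
```

{"fn": "step_arm", "kwargs": {"steps": [[-6,-25,20,3.3],[0,0,20,0],[0,0,0,0]]}}

```text
time: 3.0
tool_pos: [0.5612, -0.2124, 0.2177]
tool_rot: [-0.001, 0.133, 0.991, 0.003]
contact_force: [-0.1, -0.1, 0.4]
gripper_width: 0.999
```

```bash
python3 - <<'E'
from h import *
togo((.5597,-.2158),75,.076)
p,d,K,E=grab('scene');save(p,'s2.png')
p,d,K,E=grab('wrist');save(p,'wrist2.png'); W=cloud(d,K,E)
m=(W[...,2]>.1)&(W[...,2]<.115)&(np.hypot(W[...,0]-.56,W[...,1]+.216)<.05)
print(m.sum()); 
if m.sum()>10: print(cv2.minAreaRect(W[m][:,:2].astype(np.float32)))
E
```

```text
yaw 74.7 tilt [-8.e-04  7.e-03 -1.e+00] pos [ 0.5612 -0.2124  0.2177] move [ 1.000e-01 -4.600e+00  1.417e+02] turn -0.3 t 3.0 F [-0.08 -0.13  0.37] w 0.999
1231
((0.5590112209320068, -0.2158186286687851), (0.017984353005886078, 0.03920028358697891), 75.72657775878906)
```

View pics/wrist2.png

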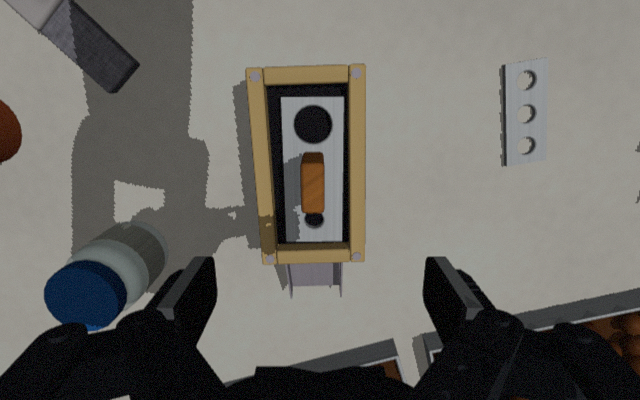

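The grip is at about pixel (313,185) and square to the jaws, and the jar to the left is clear. Descending.

{"fn": "step_arm", "kwargs": {"steps": [[0,-4,35,0],[0,0,35,0],[0,0,30,0],[0,0,0,0]]}}

```text
time: 3.5
tool_pos: [0.567, -0.2168, 0.1272]
tool_rot: [0.008, 0.133, 0.991, 0.0]
contact_force: [0.0, -0.1, -0.1]
gripper_width: 0.995
```

```bash
python3 -c "
from h import *
togo((.559,-.2158),75,.076)"
```

```text
yaw 74.71 tilt [ 0.016  -0.0021 -0.9999] pos [ 0.567  -0.2168  0.1272] move [ 8.8 -1.3 51.1] turn -0.29 t 3.5 F [ 0.03 -0.1  -0.13] w 0.995
```

{"fn": "step_arm", "kwargs": {"steps": [[8,-1,15,0],[0,0,12,0],[0,0,12,0],[0,0,10,0],[0,0,0,0]]}}

```text
time: 4.0
tool_pos: [0.5659, -0.2173, 0.0857]
tool_rot: [0.015, 0.133, 0.991, -0.002]
contact_force: [-0.8, -0.3, -0.2]
gripper_width: 1.0
```

```bash
python3 -c "
from h import *
togo((.559,-.2158),75,.076)"
```

```text
yaw 74.7 tilt [ 0.0285 -0.0084 -0.9996] pos [ 0.5659 -0.2173  0.0857] move [ 7.3 -0.4  9.5] turn -0.3 t 4.0 F [-0.81 -0.31 -0.21] w 1.0
```

{"fn": "step_arm", "kwargs": {"steps": [[5,0,-25,0],[0,0,-25,0],[0,0,0,0]]}}

```text
time: 4.3
tool_pos: [0.5603, -0.2158, 0.1374]
tool_rot: [0.015, 0.133, 0.991, -0.002]
contact_force: [0.1, -0.1, 0.2]
gripper_width: 1.002
```

```bash
python3 -c "
from h import *
togo((.559,-.2158),75,.076)"
```

```text
yaw 74.69 tilt [ 0.0285 -0.0083 -0.9996] pos [ 0.5603 -0.2158  0.1374] move [ 3.1 -0.3 61.3] turn -0.31 t 4.3 F [ 0.06 -0.11  0.24] w 1.002
```

{"fn": "step_arm", "kwargs": {"steps": [[0,0,0,0],[0,0,0,0],[0,0,0,0]]}}

```text
time: 4.6
tool_pos: [0.5603, -0.2157, 0.1362]
tool_rot: [0.014, 0.133, 0.991, -0.002]
contact_force: [0.8, -0.3, -0.3]
gripper_width: 1.003
```

```bash
python3 -c "
from h import *
togo((.559,-.2158),75,.076)"
```

```text
yaw 74.69 tilt [ 0.0282 -0.0081 -0.9996] pos [ 0.5603 -0.2157  0.1362] move [ 3.  -0.4 60.1] turn -0.31 t 4.6 F [ 0.82 -0.26 -0.26] w 1.003
```

{"fn": "step_arm", "kwargs": {"steps": [[0,0,-45,0],[0,0,-45,0]]}}

```text
time: 4.8
tool_pos: [0.5528, -0.2124, 0.2162]
tool_rot: [0.005, 0.133, 0.991, 0.002]
contact_force: [0.6, -0.0, 0.2]
gripper_width: 0.997
```

```bash
python3 -c "
from h import *
togo((.559,-.2158),75,.076)"
```

```text
yaw 74.67 tilt [ 0.0096  0.0019 -1.    ] pos [ 0.5528 -0.2124  0.2162] move [ -5.7  -2.2 140.3] turn -0.33 t 4.8 F [ 0.63 -0.02  0.18] w 0.997
```

{"fn": "step_arm", "kwargs": {"steps": [[-40,0,0,0],[40,0,0,0]]}}

```text
time: 5.0
tool_pos: [0.5583, -0.2153, 0.2122]
tool_rot: [0.002, 0.134, 0.991, 0.003]
contact_force: [-2.9, 0.6, -3.2]
gripper_width: 0.998
```

```bash
python3 -c "
from h import *
togo((.559,-.2158),75,.076)"
```

```text
yaw 74.66 tilt [ 0.005   0.0046 -1.    ] pos [ 0.5583 -0.2153  0.2122] move [ -0.4  -1.1 136.1] turn -0.34 t 5.0 F [-2.94  0.64 -3.22] w 0.998
```

{"fn": "step_arm", "kwargs": {"steps": [[0,0,10,0],[0,0,10,0],[0,0,10,0],[0,0,10,0],[0,0,10,0],[0,0,10,0]]}}

```text
time: 5.6
tool_pos: [0.5554, -0.2134, 0.1429]
tool_rot: [-0.003, 0.133, 0.991, 0.004]
contact_force: [0.0, -0.3, 0.3]
gripper_width: 1.004
```

```bash
python3 -c "
from h import *
togo((.559,-.2158),75,.076)"
```

```text
yaw 74.66 tilt [-0.004   0.0092 -0.9999] pos [ 0.5554 -0.2134  0.1429] move [-4.5 -1.9 66.9] turn -0.34 t 5.6 F [ 0.   -0.34  0.28] w 1.004
```

{"fn": "step_arm", "kwargs": {"steps": [[0,0,50,0],[0,0,-50,0],[0,0,-50,0],[0,0,-50,0],[0,0,0,0]]}}

```text
time: 6.1
tool_pos: [0.5471, -0.2095, 0.2187]
tool_rot: [-0.019, 0.133, 0.991, 0.01]
contact_force: [1.1, 0.3, 0.3]
gripper_width: 1.0
```

```bash
python3 -c "
from h import *
togo((.559,-.2158),75,.076)"
```

```text
yaw 74.64 tilt [-0.034   0.0254 -0.9991] pos [ 0.5471 -0.2095  0.2187] move [-18.7  -5.1 142. ] turn -0.36 t 6.1 F [1.15 0.32 0.32] w 1.0
```

{"fn": "step_arm", "kwargs": {"steps": [[-9,-3,40,0],[-9,-3,40,0],[0,0,0,0]]}}

```text
time: 6.4
tool_pos: [0.5644, -0.2202, 0.1419]
tool_rot: [-0.012, 0.133, 0.991, 0.008]
contact_force: [-0.8, 0.4, -1.2]
gripper_width: 0.999
```

```bash
python3 -c "
from h import *
togo((.559,-.2158),75,.076)"
```

```text
yaw 74.67 tilt [-0.0215  0.0186 -0.9996] pos [ 0.5644 -0.2202  0.1419] move [ 4.7  2.  66.1] turn -0.33 t 6.4 F [-0.79  0.35 -1.23] w 0.999
```

{"fn": "step_arm", "kwargs": {"steps": [[5,2,20,0],[0,0,20,0],[0,0,12,0],[0,0,0,0]]}}

```text
time: 6.8
tool_pos: [0.5615, -0.217, 0.0939]
tool_rot: [-0.008, 0.133, 0.991, 0.007]
contact_force: [-0.4, -0.4, 0.0]
gripper_width: 1.001
```

```bash
python3 -c "
from h import *
togo((.559,-.2158),75,.076)"
```

```text
yaw 74.68 tilt [-0.015   0.0152 -0.9998] pos [ 0.5615 -0.217   0.0939] move [ 2.4  0.3 18. ] turn -0.32 t 6.8 F [-0.38 -0.35  0.01] w 1.001
```

{"fn": "step_arm", "kwargs": {"steps": [[3,0,18,0],[0,0,0,0]]}}

```text
time: 7.0
tool_pos: [0.5599, -0.2167, 0.079]
tool_rot: [-0.006, 0.133, 0.991, 0.006]
contact_force: [-0.1, 0.3, -0.7]
gripper_width: 0.997
```

```bash
python3 -c "
from h import *
togo((.559,-.2158),75,.076)"
```

```text
yaw 74.69 tilt [-0.0111  0.013  -0.9999] pos [ 0.5599 -0.2167  0.079 ] move [1.1 0.6 3. ] turn -0.31 t 7.0 F [-0.09  0.26 -0.7 ] w 0.997
```

{"fn": "step_arm", "kwargs": {"steps": [[1,0.5,0,0],[0,0,0,0],[0,0,0,0],[0,0,0,0],[0,0,0,0],[0,0,0,0],[0,0,0,0],[0,0,0,0]], "claw": 0}}

```text
time: 7.8
tool_pos: [0.5628, -0.2179, 0.086]
tool_rot: [-0.002, 0.133, 0.991, 0.004]
contact_force: [1.0, -0.5, 0.1]
gripper_width: 0.198
```

{"fn": "step_arm", "kwargs": {"steps": [[0,0,-10,0],[0,0,-15,0],[0,0,-25,0],[0,0,-30,0],[0,0,-30,0],[0,0,0,0]]}}

```text
time: 8.4
tool_pos: [0.5618, -0.2181, 0.2017]
tool_rot: [-0.003, 0.133, 0.991, 0.005]
contact_force: [-0.3, -0.0, -1.1]
gripper_width: 0.196
```

```bash
python3 - <<'E'
from h import *
togo((.5567,-.2179),-103.4,.2)
p,d,K,E=grab('scene');a=p[120:280,150:350]
p,d,K,E=grab('side');b=p
cv2.imwrite('pics/lift.png',np.hstack([cv2.resize(a,(400,320)),cv2.resize(b,(400,320))])[:,:,::-1])
E
```

```text
yaw 74.7 tilt [-0.0056  0.0101 -0.9999] pos [ 0.5618 -0.2181  0.2017] move [ 4.9 -1.1  1.7] turn 178.1 t 8.4 F [-0.28 -0.01 -1.14] w 0.196
```

View pics/lift.png

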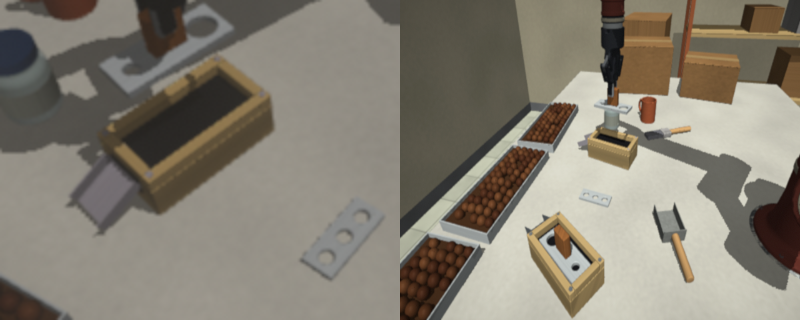

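Lifted and level, with its large hole still away from the spout. Turning it half a turn.

{"fn": "step_arm", "kwargs": {"steps": [[0,0,0,4],[0,0,0,8],[0,0,0,8.5],[0,0,0,8.5],[0,0,0,8.5],[0,0,0,8.5],[0,0,0,8.5],[0,0,0,8.5]]}}

```text
time: 9.3
tool_pos: [0.5487, -0.2111, 0.1726]
tool_rot: [-0.027, 0.638, 0.77, -0.002]
contact_force: [-0.7, -0.3, -3.5]
gripper_width: 0.196
```

{"fn": "step_arm", "kwargs": {"steps": [[0,0,0,8.5],[0,0,0,8.5],[0,0,0,8.5],[0,0,0,8.5],[0,0,0,8.5],[0,0,0,8.5],[0,0,0,8.5],[0,0,0,8.5]]}}

```text
time: 10.1
tool_pos: [0.5363, -0.2045, 0.1471]
tool_rot: [-0.034, 0.96, 0.275, -0.031]
contact_force: [-0.4, 0.1, -2.0]
gripper_width: 0.197
```

```bash
python3 -c "
from h import *
togo((.5526,-.2169),-103.4,.2)"
```

```text
yaw -58.1 tilt [-0.0777  0.049  -0.9958] pos [ 0.5363 -0.2045  0.1471] move [  5.1  14.7 -54.5] turn 45.3 t 10.1 F [-0.4   0.08 -2.03] w 0.197
```

The turn let the tool sag and tilt, so I'll lift slowly and see how the tilt responds.

{"fn": "step_arm", "kwargs": {"steps": [[0,0,-12,0],[0,0,-12,0],[0,0,-12,0],[0,0,-12,0]]}}

```text
time: 10.5
tool_pos: [0.5364, -0.2049, 0.1903]
tool_rot: [-0.039, 0.959, 0.278, -0.035]
contact_force: [0.8, -0.4, -2.6]
gripper_width: 0.198
```

```bash
python3 -c "
from h import *
togo((.5526,-.2169),-103.4,.2)"
```

```text
yaw -57.76 tilt [-0.0898  0.0556 -0.9944] pos [ 0.5364 -0.2049  0.1903] move [  6.8  17.8 -11.7] turn 45.64 t 10.5 F [ 0.8 -0.4 -2.6] w 0.198
```

{"fn": "step_arm", "kwargs": {"steps": [[0,0,-10,-8],[0,0,-10,-8],[0,0,0,0],[0,0,0,0]]}}

```text
time: 10.9
tool_pos: [0.5409, -0.2075, 0.2182]
tool_rot: [-0.04, 0.909, 0.414, -0.026]
contact_force: [0.2, -0.2, -2.8]
gripper_width: 0.198
```

```bash
python3 -c "
from h import *
togo((.5526,-.2169),-103.4,.2)"
```

```text
yaw -41.08 tilt [-0.0812  0.051  -0.9954] pos [ 0.5409 -0.2075  0.2182] move [ 0.9 16.7 16.7] turn 62.32 t 10.9 F [ 0.19 -0.22 -2.77] w 0.198
```

{"fn": "step_arm", "kwargs": {"steps": [[0,0,50,0],[0,0,50,0],[0,0,0,0],[0,0,0,0]]}}

```text
time: 11.3
tool_pos: [0.535, -0.2036, 0.1204]
tool_rot: [-0.037, 0.911, 0.411, -0.024]
contact_force: [1.1, 0.5, -1.0]
gripper_width: 0.2
```

```bash
python3 -c "
from h import *
togo((.5526,-.2169),-103.4,.2)"
```

```text
yaw -41.49 tilt [-0.0749  0.0476 -0.9961] pos [ 0.535  -0.2036  0.1204] move [  0.6  15.  -81.2] turn 61.91 t 11.3 F [ 1.1   0.53 -1.  ] w 0.2
```

{"fn": "step_arm", "kwargs": {"steps": [[0,0,-50,0],[0,0,0,0],[0,0,0,0],[0,0,-50,0],[0,0,0,0],[0,0,0,0]]}}

```text
time: 11.9
tool_pos: [0.5452, -0.2098, 0.2291]
tool_rot: [-0.033, 0.912, 0.409, -0.021]
contact_force: [0.6, 0.7, -3.5]
gripper_width: 0.2
```

```bash
python3 -c "
from h import *
togo((.5526,-.2169),-103.4,.2)"
```

```text
yaw -41.68 tilt [-0.0653  0.0423 -0.997 ] pos [ 0.5452 -0.2098  0.2291] move [-0.  12.5 28.3] turn 61.72 t 11.9 F [ 0.64  0.67 -3.45] w 0.2
```

{"fn": "step_arm", "kwargs": {"steps": [[0,0,0,8.5],[0,0,0,0],[0,0,0,0],[0,0,0,8.5],[0,0,0,0],[0,0,0,0]]}}

```text
time: 12.5
tool_pos: [0.5457, -0.2101, 0.2296]
tool_rot: [-0.028, 0.962, 0.271, -0.025]
contact_force: [0.7, -0.2, -3.1]
gripper_width: 0.197
```

```bash
python3 -c "
from h import *
togo((.5526,-.2169),-103.4,.2)"
```

```text
yaw -58.55 tilt [-0.0631  0.0412 -0.9972] pos [ 0.5457 -0.2101  0.2296] move [ 3.2 11.4 28.8] turn 44.85 t 12.5 F [ 0.66 -0.18 -3.11] w 0.197
```

{"fn": "step_arm", "kwargs": {"steps": [[0,10,50,8.5],[0,0,0,0],[0,0,-50,8.5],[0,0,0,0],[0,0,0,0]]}}

```text
time: 13.0
tool_pos: [0.5508, -0.218, 0.2319]
tool_rot: [-0.025, 0.991, 0.132, -0.029]
contact_force: [0.7, -0.5, -2.3]
gripper_width: 0.195
```

```bash
python3 -c "
from h import *
togo((.5526,-.2169),-103.4,.2)"
```

```text
yaw -74.94 tilt [-0.064   0.0423 -0.9971] pos [ 0.5508 -0.218   0.2319] move [ 3.7  1.3 31.7] turn 28.46 t 13.0 F [ 0.67 -0.52 -2.34] w 0.195
```

{"fn": "step_arm", "kwargs": {"steps": [[0,0,50,8.5],[0,0,50,8.5],[0,0,0,0],[0,0,-50,0],[0,0,0,0],[0,0,-50,8.5],[0,0,0,0],[0,0,0,0]]}}

```text
time: 13.8
tool_pos: [0.5539, -0.2188, 0.2371]
tool_rot: [-0.015, 0.996, -0.079, -0.025]
contact_force: [-0.2, 0.5, -3.7]
gripper_width: 0.197
```

```bash
python3 -c "
from h import *
togo((.5526,-.2169),-103.4,.2)"
```

```text
yaw -99.08 tilt [-0.0471  0.0336 -0.9983] pos [ 0.5539 -0.2188  0.2371] move [ 0.3 -0.7 37.1] turn 4.32 t 13.8 F [-0.22  0.49 -3.67] w 0.197
```

{"fn": "step_arm", "kwargs": {"steps": [[0,0,50,0],[0,0,50,0],[0,0,0,0],[0,0,-50,0],[0,0,0,0],[0,0,0,0]]}}

```text
time: 14.4
tool_pos: [0.5572, -0.2199, 0.2001]
tool_rot: [-0.011, 0.997, -0.07, -0.016]
contact_force: [-0.8, 1.0, -3.1]
gripper_width: 0.193
```

```bash
python3 -c "
from h import *
togo((.5526,-.2169),-103.4,.2)"
```

```text
yaw -97.99 tilt [-0.0304  0.0246 -0.9992] pos [ 0.5572 -0.2199  0.2001] move [-5.  -2.3  0.3] turn 5.41 t 14.4 F [-0.84  0.96 -3.12] w 0.193
```

{"fn": "step_arm", "kwargs": {"steps": [[0,0,-50,0],[0,0,0,0],[0,0,50,5],[0,0,50,0],[0,0,0,0],[0,0,-50,0],[0,0,0,0],[0,0,0,0]]}}

```text
time: 15.2
tool_pos: [0.5642, -0.2236, 0.2171]
tool_rot: [-0.006, 0.994, -0.11, -0.004]
contact_force: [-0.6, 0.5, -2.6]
gripper_width: 0.195
```

{"fn": "step_arm", "kwargs": {"steps": [[0,0,-50,0],[0,0,0,0],[0,0,50,0],[0,0,50,0],[0,0,0,0],[0,0,-50,0],[0,0,0,0],[0,0,0,0]]}}

```text
time: 16.0
tool_pos: [0.5709, -0.2271, 0.2343]
tool_rot: [-0.0, 0.994, -0.108, 0.008]
contact_force: [-0.3, 0.2, -4.3]
gripper_width: 0.193
```

```bash
python3 -c "
from h import *
togo((.5526,-.2169),-103.4,.2)"
```

```text
yaw -102.45 tilt [ 1.640e-02 -9.000e-04 -9.999e-01] pos [ 0.5709 -0.2271  0.2343] move [-20.6  -5.9  34. ] turn 0.95 t 16.0 F [-0.35  0.16 -4.33] w 0.193
```

{"fn": "step_arm", "kwargs": {"steps": [[-20,-6,0,1],[0,0,0,0],[0,0,0,0]]}}

```text
time: 16.3
tool_pos: [0.5549, -0.2182, 0.2411]
tool_rot: [0.002, 0.993, -0.117, 0.013]
contact_force: [-0.1, -0.2, -2.6]
gripper_width: 0.196
```

```bash
cat > m.py <<'E'
from h import *
import sys
togo((.5526,-.2169),-103.4,.086)
s=state(); t=s['tool_pos']; z0=t[2]-.028
for n in ['wrist','scene','side']:
    p,d,K,E=grab(n); W=cloud(d,K,E); 
    if n=='wrist': save(p,sys.argv[1])
    m=(abs(W[...,2]-z0)<.012)&(np.hypot(W[...,0]-t[0],W[...,1]-t[1])<.09)
    P=W[m]
    if len(P)<50: print(n,len(P)); continue
    for _ in range(3):
        A=np.c_[P[:,:2]-t[:2],np.ones(len(P))]; c=np.linalg.lstsq(A,P[:,2],rcond=None)[0]; r=abs(A@c-P[:,2]); P=P[r<max(.003,2*np.median(r))]
    print(n,len(P),'slopes',c.round(4),cv2.minAreaRect(P[:,:2].astype(np.float32)))
E
python3 m.py w4.png
```

```text
yaw -103.46 tilt [ 0.0261 -0.0062 -0.9996] pos [ 0.5549 -0.2182  0.2411] move [ -6.7  -0.7 154.9] turn -0.06 t 16.3 F [-0.08 -0.25 -2.56] w 0.196
wrist 10402 slopes [0.0222 0.0004 0.2132] ((0.5581082701683044, -0.21746888756752014), (0.05227304622530937, 0.13047561049461365), 76.66802978515625)
scene 881 slopes [ 0.0172 -0.0034  0.2125] ((0.5587731003761292, -0.21692010760307312), (0.05503071844577789, 0.13059087097644806), 76.7503662109375)
side 436 slopes [ 0.0147 -0.0222  0.2135] ((0.5568903684616089, -0.21834972500801086), (0.05685405805706978, 0.1310221254825592), 74.95753479003906)
```

View pics/w4.png

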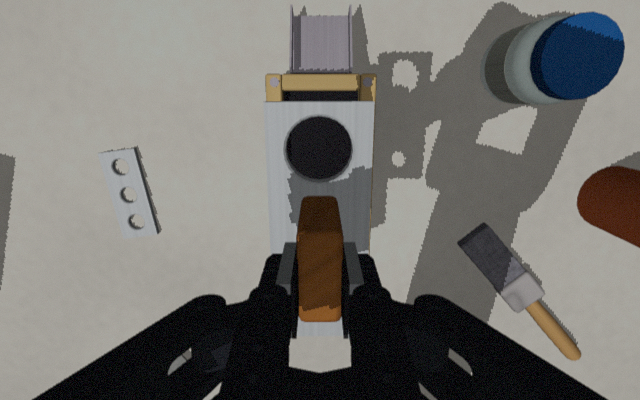

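The plate now has its large hole (318,148) towards the spout and lies over the pocket. It is 1.3° off level, which slow descent rows should reduce.

{"fn": "step_arm", "kwargs": {"steps": [[0,0,10,0],[0,0,10,0],[0,0,10,0],[0,0,10,0],[0,0,10,0],[0,0,10,0],[0,0,10,0],[0,0,0,0]]}}

```text
time: 17.25
tool_pos: [0.5554, -0.218, 0.1598]
tool_rot: [-0.0, 0.993, -0.117, 0.009]
contact_force: [0.5, 0.2, -2.7]
gripper_width: 0.193
```

```bash
python3 -c "
from h import *
togo((.5535,-.2186),-103.4,.086)"
```

```text
yaw -103.47 tilt [ 0.0187 -0.0021 -0.9998] pos [ 0.5554 -0.218   0.1598] move [-3.1  1.2 73.7] turn -0.07 t 17.25 F [ 0.51  0.23 -2.7 ] w 0.193
```

{"fn": "step_arm", "kwargs": {"steps": [[-1,0,8,0],[-1,1,8,0],[0,0,8,0],[0,0,8,0],[0,0,8,0],[0,0,0,0]]}}

```text
time: 17.85
tool_pos: [0.5544, -0.219, 0.1171]
tool_rot: [0.0, 0.993, -0.117, 0.01]
contact_force: [-0.6, 0.5, -2.3]
gripper_width: 0.195
```

```bash
sed -i 's/.5526,-.2169/.5535,-.2186/' m.py; python3 m.py w5.png
```

```text
yaw -103.47 tilt [ 0.0202 -0.003  -0.9998] pos [ 0.5544 -0.219   0.1171] move [-1.6 -0.1 31.1] turn -0.07 t 17.85 F [-0.63  0.49 -2.31] w 0.195
wrist 10417 slopes [0.0159 0.0039 0.0893] ((0.5573062300682068, -0.21820715069770813), (0.05221062898635864, 0.13067632913589478), 76.73651123046875)
scene 714 slopes [0.0151 0.002  0.0894] ((0.5580723881721497, -0.21800585091114044), (0.05559304729104042, 0.1312822848558426), 76.2994384765625)
side 430 slopes [ 0.0161 -0.009   0.0917] ((0.5572223663330078, -0.22027669847011566), (0.055685557425022125, 0.13049887120723724), 76.65296936035156)
```

{"fn": "step_arm", "kwargs": {"steps": [[-1,0,8,0],[0,0,7,0],[0,0,6,0],[0,0,0,0]]}}

```text
time: 18.4
tool_pos: [0.5557, -0.2198, 0.0978]
tool_rot: [0.001, 0.993, -0.117, 0.013]
contact_force: [-1.1, 1.1, -1.9]
gripper_width: 0.196
```

```bash
python3 -c "
from h import *
togo((.5535,-.2186),-103.4,.086)"
```

```text
yaw -103.46 tilt [ 0.0252 -0.0057 -0.9997] pos [ 0.5557 -0.2198  0.0978] move [-2.7 -0.6 11.7] turn -0.06 t 18.4 F [-1.12  1.12 -1.88] w 0.196
```

{"fn": "step_arm", "kwargs": {"steps": [[0,0,3,0],[0,0,2,0],[0,0,0,0]]}}

```text
time: 18.7
tool_pos: [0.5558, -0.2198, 0.0921]
tool_rot: [0.001, 0.993, -0.117, 0.013]
contact_force: [0.1, -0.0, -2.7]
gripper_width: 0.198
```

```bash
python3 -c "
from h import *
togo((.5535,-.2186),-103.4,.086)"
```

```text
yaw -103.46 tilt [ 0.025  -0.0056 -0.9997] pos [ 0.5558 -0.2198  0.0921] move [-2.7 -0.6  6. ] turn -0.06 t 18.7 F [ 0.13 -0.02 -2.65] w 0.198
```

{"fn": "step_arm", "kwargs": {"steps": [[-1,0,2,0],[0,0,2,0],[0,0,0,0]]}}

```text
time: 19.0
tool_pos: [0.5551, -0.2197, 0.0882]
tool_rot: [0.001, 0.993, -0.117, 0.013]
contact_force: [0.2, 0.4, -2.6]
gripper_width: 0.198
```

{"fn": "step_arm", "kwargs": {"steps": [[0,0,1,0],[0,0,0,0]]}}

```text
time: 19.2
tool_pos: [0.5554, -0.2199, 0.0875]
tool_rot: [0.002, 0.993, -0.117, 0.013]
contact_force: [-0.1, 0.5, -1.7]
gripper_width: 0.194
```

```bash
python3 m.py w6.png
```

```text
yaw -103.47 tilt [ 0.0261 -0.0063 -0.9996] pos [ 0.5554 -0.2199  0.0875] move [-2.2 -0.8  1.4] turn -0.07 t 19.2 F [-0.13  0.49 -1.71] w 0.194
wrist 30327 slopes [ 0.026  -0.0096  0.0611] ((0.559535562992096, -0.21888887882232666), (0.09662599861621857, 0.168464794754982), 76.54264068603516)
scene 1767 slopes [0.0139 0.0065 0.0616] ((0.5575111508369446, -0.21760715544223785), (0.0975937619805336, 0.17368507385253906), 76.09549713134766)
side 1302 slopes [ 0.0033 -0.0067  0.0632] ((0.5557225942611694, -0.21862217783927917), (0.09902377426624298, 0.17477953433990479), 76.99347686767578)
```

{"fn": "step_arm", "kwargs": {"steps": [[0,0,1.5,0],[0,0,0,0]]}}

```text
time: 19.55
tool_pos: [0.5558, -0.22, 0.0873]
tool_rot: [0.002, 0.993, -0.117, 0.014]
contact_force: [-1.7, -0.2, -0.6]
gripper_width: 0.197
```

{"fn": "step_arm", "kwargs": {"steps": [[0,0,1.5,0],[0,0,0,0]]}}

```text
time: 19.75
tool_pos: [0.5561, -0.2202, 0.087]
tool_rot: [0.002, 0.993, -0.117, 0.014]
contact_force: [-2.0, 0.9, 1.0]
gripper_width: 0.194
```

{"fn": "step_arm", "kwargs": {"steps": [[0,0,3,0],[0,0,0,0]]}}

```text
time: 19.95
tool_pos: [0.5574, -0.2206, 0.0863]
tool_rot: [0.002, 0.993, -0.117, 0.015]
contact_force: [-0.7, -0.3, -0.5]
gripper_width: 0.195
```

{"fn": "step_arm", "kwargs": {"steps": [[0,0,3,0],[0,0,0,0]]}}

```text
time: 20.15
tool_pos: [0.558, -0.2208, 0.0864]
tool_rot: [0.002, 0.993, -0.117, 0.015]
contact_force: [-0.6, 0.6, -2.0]
gripper_width: 0.193
```

{"fn": "step_arm", "kwargs": {"steps": [[-3,-1,2,0],[0,0,0,0]]}}

```text
time: 20.35
tool_pos: [0.5582, -0.2209, 0.0867]
tool_rot: [0.004, 0.993, -0.117, 0.019]
contact_force: [-1.7, 0.8, 0.1]
gripper_width: 0.196
```

{"fn": "step_arm", "kwargs": {"steps": [[0,0,0,0],[0,0,0,0],[0,0,0,0],[0,0,0,0],[0,0,0,0],[0,0,0,0]], "claw": 70}}

```text
time: 20.95
tool_pos: [0.5573, -0.2203, 0.0836]
tool_rot: [0.003, 0.993, -0.117, 0.019]
contact_force: [-0.8, -0.1, 0.3]
gripper_width: 0.7
```

{"fn": "step_arm", "kwargs": {"steps": [[0,0,-15,0],[0,0,-30,0],[0,0,-45,0],[0,0,-45,0],[0,0,-20,0],[0,0,0,0]]}}

```text
time: 21.55
tool_pos: [0.551, -0.2182, 0.2483]
tool_rot: [0.003, 0.993, -0.117, 0.019]
contact_force: [1.0, 0.0, 0.5]
gripper_width: 0.7
```

```bash
python3 - <<'E'
from h import *
togo((.5535,-.2186),-103.4,.086)
for n in ['wrist','scene','side']:
    p,d,K,E=grab(n); W=cloud(d,K,E)
    if n=='wrist': save(p,'w7.png')
    if n=='side': save(p,'side7.png')
    dx=W[...,0]-.5567; dy=W[...,1]+.2179; a=np.radians(-13.4)
    u=dx*np.cos(a)+dy*np.sin(a); v=-dx*np.sin(a)+dy*np.cos(a)
    g=(W[...,2]>.1)&(W[...,2]<.12)&(abs(u)<.05)&(abs(v)<.03)
    if g.sum()>20: print(n,'grip top',np.median(W[g][:,2]),cv2.minAreaRect(W[g][:,:2].astype(np.float32)))
    m=(W[...,2]>.0545)&(W[...,2]<.075)&(abs(u)<.071)&(abs(v)<.032)
    P=np.c_[u[m],v[m],W[m][:,2]]
    for _ in range(3):
        A=np.c_[P[:,:2],np.ones(len(P))]; c=np.linalg.lstsq(A,P[:,2],rcond=None)[0]; r=abs(A@c-P[:,2]); P=P[r<.002]
    print(n,len(P),'plate plane',c.round(4))
E
```

```text
yaw -103.45 tilt [ 0.0362 -0.0113 -0.9993] pos [ 0.551  -0.2182  0.2483] move [ -3.6  -0.6 162.3] turn -0.05 t 21.55 F [1.02 0.   0.51] w 0.7
wrist grip top 0.10791910975632285 ((0.5617194771766663, -0.22074995934963226), (0.017642464488744736, 0.039375100284814835), 76.2104721069336)
wrist 4922 plate plane [-0.0003  0.0007  0.0581]
scene grip top 0.10700790889870215 ((0.5621504783630371, -0.21973487734794617), (0.018455306068062782, 0.03955981880426407), 75.35218048095703)
scene 529 plate plane [-0.0002  0.0066  0.0578]
side grip top 0.1074327096375309 ((0.5602671504020691, -0.21874362230300903), (0.017089346423745155, 0.04016793146729469), 83.8243179321289)
side 203 plate plane [0.0029 0.0307 0.0599]
```

View pics/w7.png

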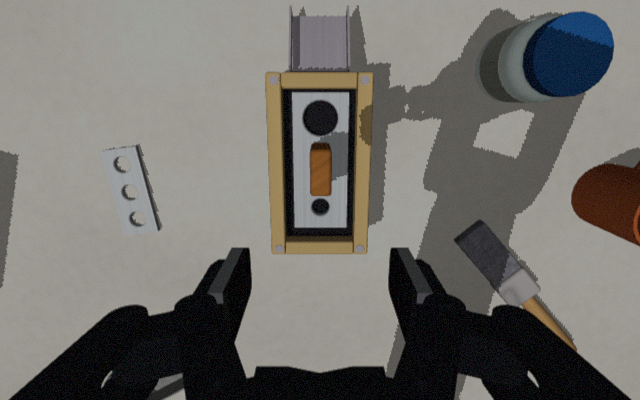

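The plate lies flat in the pocket: its top is at 58.1 mm with slope under 0.001, and its large hole (320,118) is at the spout end. The gripper is clear, so I'm handing in.

```bash
python3 -c "
from plant import job_done
print(job_done())"
```

```text
the job is handed in; nothing more can be done
None
```

The backwards plate is turned end for end and back in its own stand, with its large hole at the spout end. I lifted it by its grip, turned it half a turn and lowered it in light contact before letting go. I handed the job in about 22 s into the 40 s limit.

**Last checks:**
- **Seating:** the wrist camera puts the plate top at 58.1 mm with slope under 0.001, and the grip top at 107.9 mm (58 and 108 mm expected).
- **Centring:** the grip stands about 6 mm from the pocket centre towards the spout, within the 8 mm of play.
- **Robot:** the gripper is clear of everything, about 16 cm above where it released. The force readings I saw stayed under about 6 N.

**What disagreed or went wrong:**
- **Camera readings:** the side camera's plane fit disagreed, giving the plate top 1.8 mm higher with a sideways slope of 0.03. It rested on only 203 points, partly hidden by the wall, so I went with the wrist camera. The scene camera agreed with it on height (57.8 mm, sideways slope 0.007).
- **Sag during the turn:** the tool sagged about 55 mm and tilted about 5°. I corrected that in the air. The plate was still about 1° off level when I released it, so it settled the last millimetre or two by itself.
- **Other stand:** I never moved the arm towards it, but I did not inspect it again at the end.

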